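# Pop the medal sled and catch it

## Task

Press the red key of the medal ejector down with one finger; the blue medal sled then springs out by itself: let it come out by about a finger's width or more, and trap it with the other finger in front of its upright plate before its tail comes out of the white hood. Finish holding: one finger still pressing the key down and the other still stopping the sled, which stands still. Do not lift the sled, and leave the brassware and other things around it where they are.

Things in the scene. Friction and masses are not known exactly. Their poses are not given: they have to be found in the camera images.
- ejector: White medal ejector fixed on the table, 165 x 84 mm. Origin: on the table, below the front face of the shut sled's upright plate, mid-width; x points the way the sled pops out, z up. The hood over the sled runs from x = -115 to -12 mm, roof 34 mm high, with the red key on it; an open apron (floor 12 mm high, side guides 18 mm) runs from x = -12 to +50 mm.
- key (a joint): How far the red key is pressed, in m: 0 up, 0.009 at its bottom stop. Its spring takes 3 N at first and 6 N at the bottom, plus up to 1 N of rubbing. A small steel catch in front of the sled goes down with the key: it holds the sled until the key is 6 mm down, then the sled is free.
- key_top (a point): Middle of the top of the red key, 44 mm above the table when up (35 mm fully down), at x = -43 mm in the ejector's frame. The key's top is 38 mm along x (x = -62 to -24 mm) and 44 mm across. It moves down with the key.
- sled: Loose blue sled (0.2 kg) with a brass medal on its deck, on the ejector's floor 12 mm above the table. Origin: its underside at the front face of its upright plate; axes as the ejector's; shut, it is at the ejector's x = 0. 75 mm long (x = -75 to 0 mm), 60 mm wide, deck 16 mm high; front plate 6 mm thick, 60 mm wide, 50 mm high, its top 18 mm above the key.
- plate_top (a point): Middle of the top edge of the front face of the sled's blue plate, 62 mm above the table, at the sled's x = 0; moves with it. Once freed, a damped spring (about 4 N) drives the sled out along the ejector's +x at about 30 mm/s; its tail leaves the hood when it is 63 mm out, and soon after it falls off the apron.
- bell: Bystander, not to be disturbed: small brass hand bell, 54 mm across, 56 mm high; origin under its centre.
- seal: Bystander, not to be disturbed: brass seal block, 30 x 30 mm, 46 mm high; origin under its centre.
- medal: Bystander, not to be disturbed: loose brass medal lying flat, 44 mm across, 7 mm thick; origin under its centre.
- gourd: Bystander, not to be disturbed: brass gourd ornament, 52 mm across, 67 mm high; origin under its centre.
- bowl: Bystander, not to be disturbed: open brass bowl, 120 mm across, 50 mm high; origin under its centre.
- polish: Bystander, not to be disturbed: jar of polish with green cap, 60 mm across, 85 mm high; origin under its centre.
- brush: Bystander, not to be disturbed: hand brush lying on the table, about 200 mm long; origin under its centre (of the handle and head together, lying along its x).
Mind the look-alikes: they are no part of the job. Several things have the shape of the ejector; the one meant has the colours described above.

How it is judged:
By the outcome, as a careful person would: the job done as asked, in the order asked, and still so for the second after the job is handed in, while the arm keeps its last pose, push and grip.
It also fails if it takes over 42 s, if anything falls off the work surface, if the arm or the gripper's body presses on something with over 40 N, if the wrist force passes 120 N, or if a joint passes its speed limit or range.

## Robot

A 6-joint arm with a two-finger parallel gripper is mounted at the origin on the work surface. World frame = base frame: x ahead of the robot, y to its left, z up, the work surface at z = 0. Lengths are in m, angles in degrees, forces in N, time in s.
With the tool pointing down it reaches from about 0.325 to 0.85 m from the base axis. Payload 15.5 kg.
Tool frame: the origin (TCP) lies midway between the tips of the shut fingers; the grasp point (between the pads) lies 19 mm behind it; z points along the fingers, y is the line along which they close (so a half turn about z gives the same grasp; the last joint's range is limited). The gripper opens to 91 mm and grips with 3 to 60 N. Pads are 32 mm wide; open, the fingers measure 118 mm over their backs; the gripper's body (76 mm by 178 mm) begins 60 mm behind the grasp point.
Start: joints at [60.762, 28.281, 77.091, -0, 74.628, -5.472], TCP at [0.252, 0.572, 0.214] pointing down, gripper open.
Joint ranges: [-166.48, 166.48], [-47.26, 123.95], [12.59, 153.08], [-70.14, 250.14], [6.76, 159.57], [-176.63, 176.63]. Speed limits (degrees/s): [108.29, 108.29, 147.25, 172.46, 172.46, 172.46].

## Interface

Orientations are given as a 3x3 rotation matrix whose columns are the frame's x, y, z axes.
In Python, from bench import ctrl gives the robot as it stands. The module is installed in compiled form; this text tells all that it offers. Calls block until the motion is done:
- ctrl.goto(position, orientation): joint-space move of the TCP to a pose.
- ctrl.move_l(position, vel=0.15, ori=None, contact_N=None): straight line of the TCP; ori=None keeps the orientation; vel is the mean speed in m/s. With contact_N (N) it stops when the force on the tool has changed by that much, and returns True; else False.
- ctrl.movej(angles): joint-space move.
- ctrl.command_gripper(opening): opening from 0.0 (shut) to 1.0 (fully open); the grip force is fixed at half the most; returns when the fingers have stopped.
- ctrl.sleep(seconds).
- ctrl.ik(position, orientation): joint angles nearest the present ones, or None.
- ctrl.read_camera(name): name is "side" or "top" or "wrist"; returns the picture (480x640x3 uint8, blue, green, red); there is no depth.
- ctrl.camera_params(name): a dict with "fx", "fy", "cx", "cy" (pixels), "pose" (4x4, takes a point from camera to world coordinates); the wrist camera has in their place "T_tool_cam" (4x4, takes a point from camera to tool coordinates, whose origin is the TCP and whose axes are the flange's). Camera axes: x right, y up, looking along -z (the intrinsics and any distortion apply to the point x, -y, -z); pixel columns grow to the right and rows downward; lengths in m; the calibration is good to about 2 mm. A picture is of the moment at which its call begins: read the wrist's pose just before it. camera_params takes no time and is no camera call.
A pose or a line that the arm cannot do raises ctrl.MotionError and nothing moves.
- ctrl.sign_off(): hands the job in; it is judged then, once.
Readings, each from a call of its own:
- ctrl.current_t(): time.
- ctrl.current_q(): joint angles.
- ctrl.current_dq(): joint speeds.
- ctrl.current_effort(): joint torques, N m.
- ctrl.current_tool_pos(): TCP position.
- ctrl.current_eef_rot(): TCP orientation.
- ctrl.current_contact_force(): force on the tool from outside, world axes, zero at the start.
- ctrl.current_wrist_torque(): the same for the moment, N m.
- ctrl.current_grip_width(): opening from 0.0 (shut) to 1.0 (fully open).
- ctrl.current_grasp_force(): force on a finger pad.
Only numpy, scipy, OpenCV 4.12 (cv2) and the standard library are available. Lean on these libraries where they do the work, as an engineer would, in place of code of your own. Each camera call takes 0.05 s, during which the arm holds its last target. There are 200 camera calls.

## Working session

There is one attempt and no reset: what is moved stays moved. The work goes in short steps, each a Python script; the robot and the scene stay as the last script left them, time stands still between calls to the robot, and variables do not carry over. Pictures are saved under pics/ and viewed, at most 10 in all, crops included, and the job is handed in when it is done.

```bash
mkdir -p pics; python3 - <<'E'
from bench import ctrl
import cv2
for n in("side","top"):
    cv2.imwrite(f"pics/{n}0.png",ctrl.read_camera(n)); p=ctrl.camera_params(n); print(n,p)
print(ctrl.camera_params("wrist"),ctrl.current_eef_rot(),ctrl.current_t())
E
```

```text
side {'fx': 585.0068850927918, 'fy': 585.0068850927918, 'cx': 322.612954986889, 'cy': 236.179708970304, 'pose': array([[ 0.94380071,  0.21395122, -0.2519228 ,  0.19376686],
       [-0.33036368,  0.58759891, -0.73863886, -0.99363874],
       [-0.01000312,  0.78035402,  0.62525798,  0.89318344],
       [ 0.        ,  0.        ,  0.        ,  1.        ]])}
top {'fx': 620.4217469623679, 'fy': 620.4217469623679, 'cx': 330.3286910525915, 'cy': 235.7474171763523, 'pose': array([[ 2.95479963e-02,  9.98029795e-01, -5.53483957e-02,
         4.26161581e-01],
       [-9.99559975e-01,  2.96467326e-02,  9.63496147e-04,
         1.30219213e-03],
       [ 2.60249695e-03,  5.52955716e-02,  9.98466638e-01,
         1.63805224e+00],
       [ 0.00000000e+00,  0.00000000e+00,  0.00000000e+00,
         1.00000000e+00]])}
{'fx': 400.9148008851315, 'fy': 400.9148008851315, 'cx': 316.6823538754209, 'cy': 233.16628595139449, 'T_tool_cam': array([[-1.96410186e-03,  9.72096175e-01,  2.34574442e-01,
         6.56466637e-02],
       [ 9.99997902e-01,  2.04589928e-03, -1.05353050e-04,
         2.57470827e-04],
       [-5.82328980e-04,  2.34573743e-01, -9.72098153e-01,
        -1.70828316e-01],
       [ 0.00000000e+00,  0.00000000e+00,  0.00000000e+00,
         1.00000000e+00]])} [[-9.15182354e-01  4.03039598e-01 -5.83989832e-04]
 [ 4.03039997e-01  9.15181840e-01 -9.80150502e-04]
 [ 1.39417425e-04 -1.13238770e-03 -9.99999349e-01]] 0.1
```

View pics/side0.png

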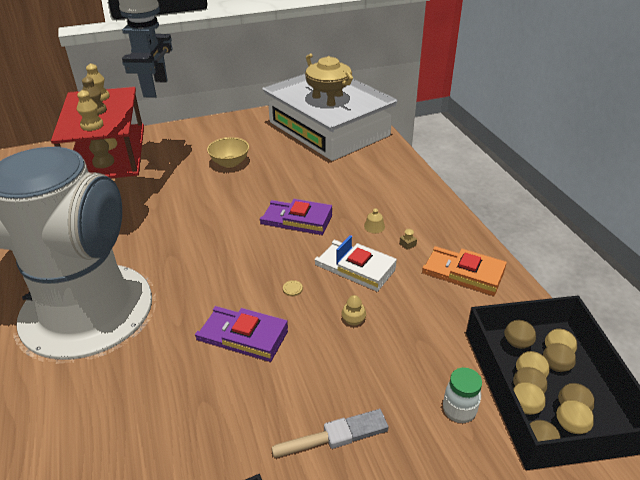

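View pics/top0.png

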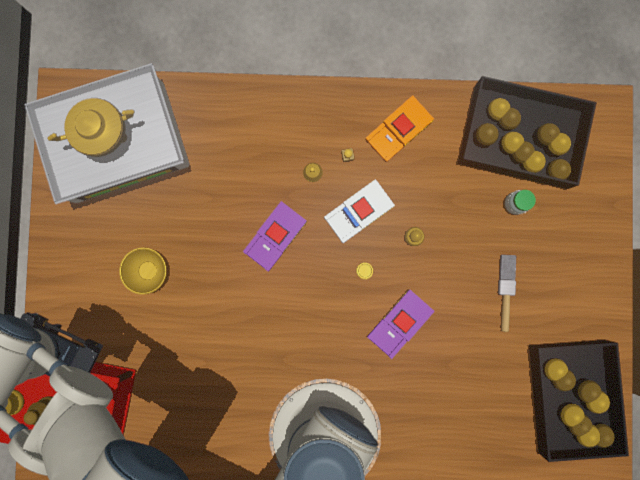

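The candidates, as side / top pixels:
- White ejector with blue plate: (355,262) / (360,211).
- Orange: (465,268) / (400,128).
- Purple: (297,215) / (275,236).
- Purple: (242,330) / (401,323).

The white one with the blue plate is the one described. Next I'll localise it roughly, then look with the wrist camera.

```bash
cat > h.py <<'E'
from bench import ctrl
import cv2, numpy as np
def pose(n):
    p=ctrl.camera_params(n)
    if n!="wrist": return p,p["pose"]
    T=np.eye(4);T[:3,:3]=ctrl.current_eef_rot();T[:3,3]=ctrl.current_tool_pos()
    return p,T@p["T_tool_cam"]
def ray(c,uv):
    p,T=c; d=T[:3,:3]@np.array([(uv[0]-p["cx"])/p["fx"],-(uv[1]-p["cy"])/p["fy"],-1])
    return T[:3,3],d/np.linalg.norm(d)
def plane(c,uv,z):
    o,d=ray(c,uv); return o+d*(z-o[2])/d[2]
def tri(rs):
    A=sum(np.eye(3)-np.outer(d,d) for o,d in rs); b=sum((np.eye(3)-np.outer(d,d))@o for o,d in rs)
    return np.linalg.solve(A,b)
def mask(im,name):
    h,s,v=cv2.split(cv2.cvtColor(im,cv2.COLOR_BGR2HSV))
    m={"red":((h<8)|(h>172))&(s>150)&(v>70),"blue":(h>100)&(h<125)&(s>120)&(v>50),"white":(s<50)&(v>150)}[name]
    return m.astype(np.uint8)*255
def blobs(m,amin=30):
    return [c for c in cv2.findContours(m,cv2.RETR_EXTERNAL,cv2.CHAIN_APPROX_NONE)[0] if cv2.contourArea(c)>amin]
def near(m,uv,amin=30):
    return min(blobs(m,amin),key=lambda c:np.hypot(*(np.array(cv2.minAreaRect(c)[0])-uv)))
E
python3 - <<'E'
from h import *
t=cv2.imread("pics/top0.png");s=cv2.imread("pics/side0.png")
ct,cs=pose("top"),pose("side")
kt=cv2.minAreaRect(near(mask(t,"red"),(363,208)));ks=cv2.minAreaRect(near(mask(s,"red"),(358,257)))
bt=cv2.minAreaRect(near(mask(t,"blue"),(350,217),10))
print(kt,ks,bt)
K=tri([ray(ct,kt[0]),ray(cs,ks[0])]);print("key",K,plane(ct,kt[0],.044))
w=near(mask(t,"white"),(360,211),200);r=cv2.minAreaRect(w);print(r)
b=np.array([plane(ct,q,.03)[:2] for q in cv2.boxPoints(r)]);print(b)
e=[b[1]-b[0],b[2]-b[1]];a=max(e,key=np.linalg.norm);print([np.linalg.norm(x) for x in e])
B=plane(ct,bt[0],.05); a=a/np.linalg.norm(a); a*=np.sign(a@(B-K)[:2]);print("axis",a)
# view from above: camera along tool -> tool z down, y along axis (either sign)
for sg in(1,-1):
    y=np.array([*(sg*a),0]);z=np.array([0,0,-1.]);R=np.c_[np.cross(y,z),y,z]
    print(sg,R.round(2).tolist(),ctrl.ik([*K[:2],.2],R),ctrl.ik([*(K[:2]+.0*a),.035],R))
E
```

```text
((362.3175354003906, 207.84461975097656), (16.39091682434082, 14.414706230163574), 54.462318420410156) ((359.0000305175781, 256.5000305175781), (14.849241256713867, 20.50609588623047), 45.0) ((350.413330078125, 216.56356811523438), (21.39661407470703, 3.0105786323547363), 53.74616622924805)
key [ 0.58994203 -0.08098301  0.03906491] [ 0.58904455 -0.08060144  0.044     ]
((358.8448181152344, 210.63790893554688), (33.08824157714844, 64.66084289550781), 53.80678939819336)
[[ 0.56515573  0.02033157]
 [ 0.66913806 -0.11277014]
 [ 0.60068956 -0.1654197 ]
 [ 0.49719455 -0.03243327]]
[np.float64(0.16890348725103094), np.float64(0.08635493177899033)]
axis [-0.61563162  0.78803408]
1 [[-0.79, -0.62, 0.0], [-0.62, 0.79, 0.0], [-0.0, 0.0, -1.0]] [-1.35605546e+01  2.66690070e+01  8.24406967e+01 -2.54444375e-14
  7.08902963e+01 -1.41558384e+02] [-1.35605546e+01  3.85072786e+01  9.11139976e+01 -2.54444375e-14
  5.03787238e+01 -1.41558384e+02]
-1 [[0.79, 0.62, 0.0], [0.62, -0.79, 0.0], [0.0, 0.0, -1.0]] [-1.35605546e+01  2.66690070e+01  8.24406967e+01 -2.54444375e-14
  7.08902963e+01  3.84416162e+01] [-1.35605546e+01  3.85072786e+01  9.11139976e+01 -2.54444375e-14
  5.03787238e+01  3.84416162e+01]
```

```bash
cat >> h.py <<'E'
a0=np.array([-0.61563162,0.78803408])
def Rof(a):
    y=np.array([*(-a),0])/np.linalg.norm(a);z=np.array([0,0,-1.]);return np.c_[np.cross(y,z),y,z]
E
python3 - <<'E'
from h import *
import pickle
R=Rof(a0);K=np.array([.5895,-.081]);V=[]
for i,d in enumerate((0,.07)):
    p=[*(K+a0*d),.2]
    if i: ctrl.move_l(p,vel=.2)
    else: ctrl.goto(p,R)
    ctrl.sleep(.2)
    c=pose("wrist");im=ctrl.read_camera("wrist");cv2.imwrite(f"pics/w{i}.png",im);V.append(c)
    uvs=[c[0]]
    for n in("red","blue"):
        print(i,n,[(cv2.minAreaRect(b),cv2.contourArea(b)) for b in blobs(mask(im,n),150)])
pickle.dump(V,open("V.pkl","wb"));print(ctrl.current_t(),ctrl.current_contact_force())
E
python3 -c "
import cv2,numpy as np
cv2.imwrite('pics/wc.png',np.hstack([cv2.imread('pics/w%d.png'%i)[60:460,120:520] for i in (0,1)]))"
```

```text
0 red [(((318.0, 214.0), (52.0, 46.0), 90.0), 2308.0), (((44.14884948730469, 114.14407348632812), (65.37858581542969, 50.267494201660156), 67.69379425048828), 2950.0), (((596.0760498046875, 68.97880554199219), (55.28094482421875, 68.3646011352539), 2.8624050617218018), 3250.0)]
0 blue [(((271.8321533203125, 215.44818115234375), (76.95877838134766, 16.884719848632812), 88.72696685791016), 1100.0)]
1 red [(((399.5, 213.5), (51.0, 47.0), 90.0), 2271.5), (((130.56202697753906, 113.79560852050781), (62.538978576660156, 49.21099853515625), 70.01689147949219), 2835.0)]
1 blue [(((353.35235595703125, 214.92843627929688), (13.559137344360352, 76.32427978515625), 1.9091525077819824), 882.5)]
3.7 [0.43440592 0.2517794  0.65026587]
```

View pics/wc.png

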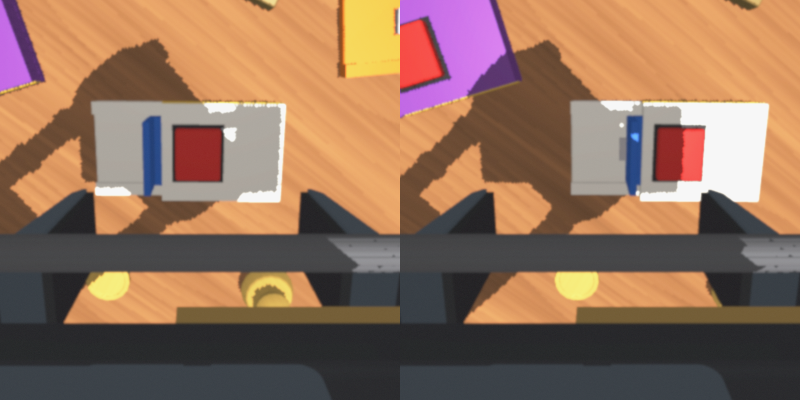

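The wrist crops confirm the white ejector with red key (w0 ≈ (318,214)) and blue plate (w0 ≈ (272,215)), with its axis along the image rows. Its pop-out side, to the left, is clear.

```bash
python3 - <<'E'
from h import *
import pickle
V=pickle.load(open("V.pkl","rb"));ims=[cv2.imread(f"pics/w{i}.png") for i in(0,1)]
# sub-pixel key centre from moments, plus the straight long edges
C=[]
for c,im,uv in zip(V,ims,((318,214),(399,213))):
    b=near(mask(im,"red"),uv,150);x,y,w,h=cv2.boundingRect(b);P=b[:,0,:].astype(float)
    e=[]
    for side in(0,1):
        ys=range(x+8,x+w-8); e.append(np.polyfit(ys,[ (P[P[:,0]==k,1].min() if side==0 else P[P[:,0]==k,1].max()) for k in ys],1)[0])
    C.append((x+(w-1)/2,y+(h-1)/2)); print(C[-1],w,h,"edge tilt deg",np.degrees(np.arctan(e)))
K=tri([ray(c,u) for c,u in zip(V,C)]);print("key",K)
for c,u in zip(V,C): print(plane(c,u,.044))
# plate mid (blue), top edge = left edge in w0, right edge in w1
P=[]
for c,im,uv in zip(V,ims,((272,215),(353,215))):
    x,y,w,h=cv2.boundingRect(near(mask(im,"blue"),uv,150));print(x,y,w,h);P.append(((x if uv[0]<300 else x+w-1),y+(h-1)/2))
print("plate: front top (w0)",plane(V[0],P[0],.062)," rear top (w1)",plane(V[1],P[1],.062))
F=plane(V[0],P[0],.062);print("along axis key->front",(F-K)[:2]@a0)
E
```

```text
(318.0, 214.0) 47 53 edge tilt deg [6.52505348e-14 2.77021580e+00]
(399.5, 213.5) 48 52 edge tilt deg [2.67591631e+00 1.94389408e-14]
key [ 0.59175319 -0.07978044  0.0373278 ]
[ 0.59274678 -0.07898387  0.044     ]
[ 0.59189944 -0.07789561  0.044     ]
263 177 18 78
347 177 15 77
plate: front top (w0) [ 0.56797525 -0.04354879  0.062     ]  rear top (w1) [ 0.57286098 -0.04977575  0.062     ]
along axis key->front 0.04319022653166635
```

```bash
python3 - <<'E'
from h import *
K=np.array([.592,-.0792]);T=K+a0*.042
ctrl.command_gripper(.77);print("w",ctrl.current_grip_width())
ctrl.move_l([*T,.09],vel=.1,ori=Rof(a0));ctrl.move_l([*T,.055],vel=.05);ctrl.sleep(.2)
f0=ctrl.current_contact_force()
r=ctrl.move_l([*T,.040],vel=.015,contact_N=2.0)
print(r,ctrl.current_tool_pos(),ctrl.current_contact_force()-f0,ctrl.current_t())
cv2.imwrite("pics/w2.png",ctrl.read_camera("wrist"));cv2.imwrite("pics/s2.png",ctrl.read_camera("side")[180:330,250:450])
w=cv2.imread("pics/w2.png");s=cv2.resize(cv2.imread("pics/s2.png"),(480,360))
cv2.imwrite("pics/c2.png",np.hstack([w[100:460,160:480],s]))
E
```

```text
w 0.7677153396976821
True [ 0.56605975 -0.0461031   0.04349849] [1.63256733 0.61750128 2.77872925] 7.275
```

View pics/c2.png

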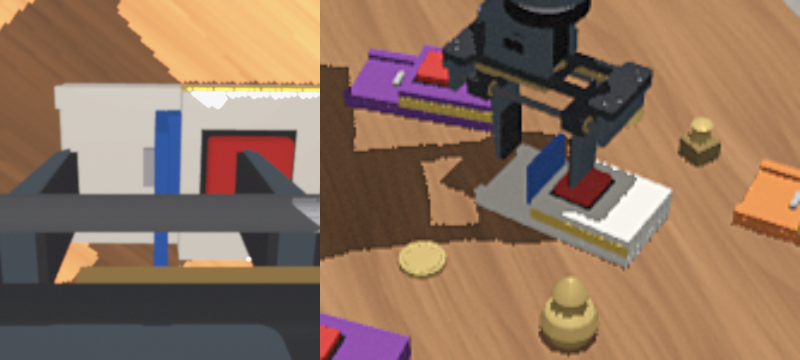

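The crop shows the right finger on the key's middle and the left finger clear in front of the plate. Contact is at z = 43.5 mm, which matches the key's height. Now I'll press.

```bash
python3 - <<'E'
from h import *
p=ctrl.current_tool_pos()
r=ctrl.move_l([p[0],p[1],.0345],vel=.02,contact_N=15)
print(r,ctrl.current_tool_pos(),ctrl.current_contact_force(),ctrl.current_t())
for _ in range(3):
    ctrl.sleep(.8);print(ctrl.current_tool_pos(),ctrl.current_contact_force(),ctrl.current_grip_width(),ctrl.current_grasp_force())
w=ctrl.read_camera("wrist");s=ctrl.read_camera("side")[180:330,250:450]
cv2.imwrite("pics/c3.png",np.hstack([w[100:460,160:480],cv2.resize(s,(480,360))]))
E
```

```text
True [ 0.56629049 -0.04624609  0.03504401] [-3.19383337  1.13580147 13.30629514] 7.8583
[ 0.56629523 -0.04622632  0.03504967] [-2.92239055  1.47871127 12.58309864] 0.7657821220917089 6.34602427482605
[ 0.56624491 -0.04620035  0.03507116] [-4.72825339  2.12399291 13.53946717] 0.7723341656461955 8.179035771636478
[ 0.56622866 -0.04619496  0.03506067] [-3.61823968  1.39711726 12.78850037] 0.7676089942725256 8.178396124339002
```

View pics/c3.png

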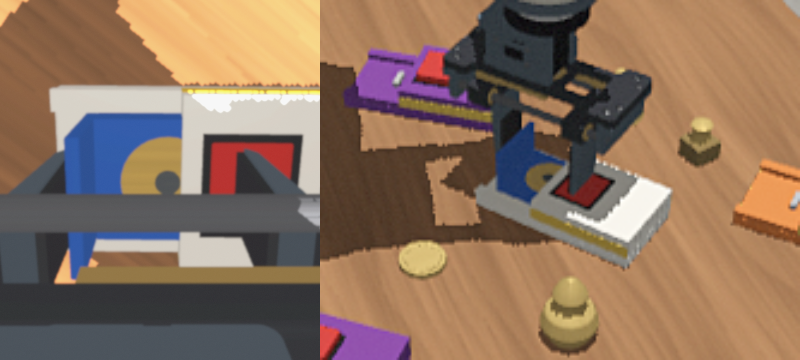

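The key is at its stop and the plate rests against the left finger about 34 mm out, with the tail still under the hood. I'll check that it's standing still, then hand in.

```bash
python3 - <<'E'
from h import *
for _ in range(2):
    im=ctrl.read_camera("wrist");print(cv2.boundingRect(max(blobs(mask(im,"blue")),key=cv2.contourArea)),ctrl.current_tool_pos()[2]);ctrl.sleep(.5)
print(ctrl.sign_off(),ctrl.current_t())
E
```

```text
(224, 214, 117, 80) 0.03503386135893849
(224, 214, 117, 80) 0.03505611728248766
the job is handed in; nothing more can be done
the job is handed in; nothing more can be done
```

Job handed in: one finger holds the red key at its bottom stop, and the other holds the blue sled still about 34 mm out, with its tail still under the hood.

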